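Swap the bur stands and set out the filings cup

TASK

On this goldsmith's bench the red and blue bur stands are on each other's mats. Swap them, first setting one of them down on the empty grey mat, so that each stands on the mat of its own colour; then lift only the yellow cup out of the green one and set it on the freed grey mat. Put everything down gently, upright, wholly on its mat (no overhang, about centred) and let go of it, and leave the green cup, the jar, the hammer and the steel block where they are.

Things in the scene. Friction and masses are not known exactly. Their poses are not given: they have to be found in the camera images.
- red_stand: bur stand: solid red plastic drum, 56 mm in diameter and 40 mm high with straight sides, its flat top carrying seven small steel and brass burs within 19 mm of its axis, reaching 63 mm above the underside; about 0.25 kg. Grip the drum across its sides. Origin: centre of the underside; z up along the drum's axis. Starts on the blue mat
- blue_stand: bur stand: solid blue plastic drum, 56 mm in diameter and 40 mm high with straight sides, its flat top carrying seven small steel and brass burs within 19 mm of its axis, reaching 63 mm above the underside; about 0.25 kg. Grip the drum across its sides. Origin: centre of the underside; z up along the drum's axis. Starts on the red mat
- red_mat: flat round red mat fixed to the bench, 84 mm in diameter, 4 mm thick. Origin: centre of its underside, on the bench top; its top is 4 mm above. The blue stand is on it at the start
- blue_mat: flat round blue mat fixed to the bench, 84 mm in diameter, 4 mm thick. Origin: centre of its underside, on the bench top; its top is 4 mm above. The red stand is on it at the start
- grey_mat: flat round grey mat fixed to the bench, 84 mm in diameter, 4 mm thick. Origin: centre of its underside, on the bench top; its top is 4 mm above. Empty at the start
- yellow_cup: yellow plastic cup, open at the top, 62 mm high, outer diameter 52 mm at the foot widening to 57 mm at the rim, wall 3 mm, floor 4 mm, about 50 g. Origin: centre of the underside; z towards the rim. It starts upright, loosely nested in the green cup, its underside 4 mm above the bench and its upper 24 mm standing above the green rim
- green_cup: wider and lower green plastic cup around the foot of the yellow one, standing loose on the bench: 42 mm high, outer diameter 62 mm at the foot and 80 mm at the rim, wall 3 mm, floor 4 mm, about 80 g. Origin: centre of the underside; z up. It is to stay where it is
- jar: bystander: closed amber glass jar with a black cap and a pale blank label, 52 mm in diameter, 60 mm high, standing loose. Origin: centre of the underside
- hammer: bystander: small hammer lying loose at the far left of the bench, about 220 mm long. Origin: on the bench side of the handle near mid-length; x along it to the head
- bench_block: bystander: bright square steel block, 60 x 60 x 20 mm, loose at the far right. Origin: centre of the underside
Things that resemble listed ones, but are neither listed nor needed, are in the scene too. What is meant by the blue_stand is not pink, and is the larger of those in its own colour. There is more than one size of the red_stand; the job needs the smaller.

How it is judged:
On the way, in this order (a step that is already met when the one before it is completed fails the run):
1. one of the two bur stands has been set down on the grey mat and let go (((horizontal distance between red_stand and grey_mat below 0.015 m and height (world z) of red_stand between 0.001 and 0.008 m and angle between red_stand's own z axis and vertical below 0.1 rad and linear speed of red_stand below 0.03 m/s and contact force between the fingers and red_stand below 0.2 N) or (horizontal distance between blue_stand and grey_mat below 0.015 m and height (world z) of blue_stand between 0.001 and 0.008 m and angle between blue_stand's own z axis and vertical below 0.1 rad and linear speed of blue_stand below 0.03 m/s and contact force between the fingers and blue_stand below 0.2 N))), for 0.2 s.
2. the red stand is on the red mat and the blue stand on the blue mat, both let go (horizontal distance between red_stand and red_mat below 0.015 m and height (world z) of red_stand between 0.001 and 0.008 m and angle between each of red_stand, blue_stand's own z axis and vertical below 0.1 rad and linear speed of each of red_stand, blue_stand below 0.03 m/s and contact force between the fingers and red_stand below 0.2 N and horizontal distance between blue_stand and blue_mat below 0.015 m and height (world z) of blue_stand between 0.001 and 0.008 m and contact force between the fingers and blue_stand below 0.2 N), for 0.2 s.
3. the yellow cup is on the grey mat and let go (horizontal distance between yellow_cup and grey_mat below 0.015 m and height (world z) of yellow_cup between 0.001 and 0.008 m and angle between yellow_cup's own z axis and vertical below 0.1 rad and linear speed of yellow_cup below 0.03 m/s and contact force between the fingers and yellow_cup below 0.2 N), for 0.2 s.
At the end, for the whole second after the job is handed in: Red stand on red mat, blue stand on blue mat, yellow cup on grey mat: within 15 mm of centre, underside 1 to 8 mm up, upright within 0.1 rad, slower than 0.03 m/s, released. Green cup upright, at rest (same limits); it, jar, hammer, block within 30 mm of their start (all of step 2 and all of step 3 and distance of each of jar, hammer, bench_block, green_cup from where it was at the start of the episode below 0.03 m and angle between green_cup's own z axis and vertical below 0.1 rad and linear speed of green_cup below 0.03 m/s); the robot touches nothing.
It fails at once if the green cup, jar, hammer or steel block is shoved more than 30 mm from its place (distance of any of jar, hammer, bench_block, green_cup from where it was at the start of the episode above 0.03 m).
It fails at once if the green cup is lifted more than 15 mm off the bench (height (world z) of green_cup above 0.015 m).
It fails at once if a stand or a cup is tipped by more than 35 degrees (angle between any of red_stand, blue_stand, yellow_cup, green_cup's own z axis and vertical above 0.61 rad).
It fails at once if a stand or the yellow cup is dropped: falling free, faster than 0.4 m/s, its underside more than 15 mm above the bench ((height (world z) of red_stand above 0.015 m and linear speed of red_stand above 0.4 m/s and contact force between each of the arm, the fingers and red_stand below 0.01 N) or (height (world z) of blue_stand above 0.015 m and linear speed of blue_stand above 0.4 m/s and contact force between each of the arm, the fingers and blue_stand below 0.01 N) or (height (world z) of yellow_cup above 0.015 m and linear speed of yellow_cup above 0.4 m/s and contact force between each of the arm, the fingers and yellow_cup below 0.01 N)).
It also fails if it takes over 112 s, if anything falls off the work surface, if the arm or the gripper's body presses on something with over 40 N, if the wrist force passes 120 N, or if a joint passes its speed limit or range.

ROBOT

A 6-joint arm with a two-finger parallel gripper is mounted at the origin on the work surface. World frame = base frame: x ahead of the robot, y to its left, z up, the work surface at z = 0. Lengths are in m, angles in rad, forces in N, time in s.
With the tool pointing down it reaches from about 0.3 to 0.825 m from the base axis. Payload 5.4 kg.
Tool frame: the origin (TCP) lies midway between the tips of the shut fingers; the grasp point (between the pads) lies 19 mm behind it; y points along the fingers, z is the direction in which the jaws open and shut, and the axes are right-handed (so a half turn about y gives the same grasp; the last joint's range is limited). The gripper opens to 92 mm and grips with 3 to 60 N. Pads are 20 mm wide; open, the fingers measure 128 mm over their backs; the gripper's body (75 mm by 189 mm) begins 69 mm behind the grasp point.
Start: joints at [-1.444, 0.158, 1.597, -0, 1.386, -0.21], TCP at [0.19, -0.543, 0.193] pointing down, gripper open.
Joint ranges: [-2.91, 2.91], [-0.94, 2.29], [0.18, 2.7], [-1.29, 4.43], [0.17, 2.64], [-3, 3]. Speed limits (rad/s): [2.57, 2.57, 3.14, 3.14, 3.14, 3.14].

INTERFACE

Orientations are given as a 3x3 rotation matrix whose columns are the frame's x, y, z axes.
In Python, from plant import robot gives the robot as it stands. Calls block until the motion is done:
- robot.reach(position, orientation): joint-space move of the TCP to a pose.
- robot.move_l(position, attitude=None, max_speed=0.15, threshold=None): straight line of the TCP; attitude=None keeps the orientation; max_speed is the mean speed in m/s. With threshold (N) it stops when the force on the tool has changed by that much, and returns True; else False.
- robot.move_j(angles): joint-space move.
- robot.grip(opening, grasp_force=None): finger opening in m; grasp_force is the grip in N (None keeps the last); returns when the fingers have stopped.
- robot.dwell(seconds).
- robot.inverse_kinematics(position, orientation): joint angles nearest the present ones, or None.
- robot.get_obs(): the state.
- robot.capture(name): name is "side" or "top"; returns a dict with "pixels" (400x640x3 uint8, blue, green, red), "depth" (400x640 float32, m along the optical axis (not along the pixel's ray), 0 where there is no reading), "intrinsics" (3x3 intrinsics, pixels), "R" (3x3) and "t" (3): a world point X has camera coordinates R X + t. Camera axes: x right, y down, z forward; pixel columns grow to the right and rows downward; lengths in m; the calibration is good to about 2 mm. A picture is of the moment at which its call begins.
A pose or a line that the arm cannot do raises robot.IKError and nothing moves.
- robot.finish_job(): hands the job in, once; it reports no verdict.
The state is a dict: "time_s": time; "joints": joint angles; "qd": joint speeds; "effort": joint torques, N m; "ee_pos": TCP position; "ee_rot": TCP orientation; "ft_force": force on the tool from outside, world axes, zero at the start; "ft_torque": the same for the moment, N m; "finger_gap": finger opening in m.
Only numpy, scipy, OpenCV 4.12 (cv2) and the standard library are available. Lean on these libraries where they do the work, as an engineer would, in place of code of your own. Each camera call takes 0.05 s, during which the arm holds its last target. There are 200 camera calls.

## Working session

There is one attempt and no reset: what is moved stays moved. The work goes in short steps, each a Python script; the robot and the scene stay as the last script left them, time stands still between calls to the robot, and variables do not carry over. Pictures are saved under pics/ and viewed, about 12 in all and at most 16, crops included, and the job is handed in when it is done.

```bash
mkdir -p pics; ls
python3 - <<'E'
from plant import robot
import cv2,numpy as np
for n in("top","side"):
    c=robot.capture(n); cv2.imwrite(f"pics/{n}0.png",c["pixels"]); np.savez(f"{n}0.npz",**c)
    print(n,c["intrinsics"].tolist(),c["R"].round(3).tolist(),c["t"].round(3).tolist(),(c["depth"]>0).mean())
o=robot.get_obs();print(o["ee_rot"].round(3).tolist(),o["finger_gap"],o["time_s"])
E
```

```text
pics
top [[363.25414263884926, 0.0, 315.802269497808], [0.0, 363.25414263884926, 201.9578785610103], [0.0, 0.0, 1.0]] [[0.009, -1.0, -0.008], [-0.997, -0.008, -0.073], [0.073, 0.008, -0.997]] [0.0, 0.543, 0.843] 0.9961328125
side [[383.12505838456434, 0.0, 321.7988173075601], [0.0, 383.12505838456434, 192.75125364918884], [0.0, 0.0, 1.0]] [[-0.849, -0.528, -0.015], [-0.319, 0.536, -0.781], [0.42, -0.659, -0.624]] [0.465, 0.209, 0.878] 0.99608203125
[[-0.944, -0.0, 0.33], [-0.33, 0.002, -0.944], [-0.0, -1.0, -0.002]] 0.0919848832338763 0.1
```

View pics/top0.png

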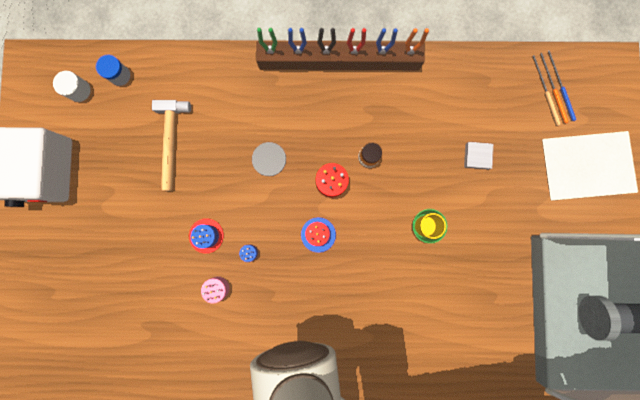

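View pics/side0.png

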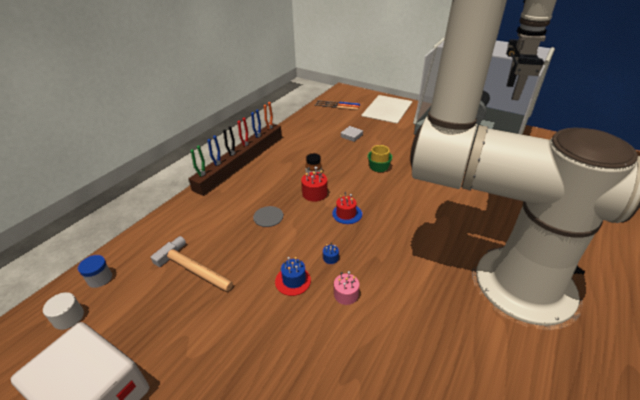

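Candidates in the top view:
- **Red drums:** (333,180) is larger, and (318,234) is smaller and on the blue mat. The smaller one is meant.
- **Blue drums:** (203,236) is larger and on the red mat, and (248,253) is small. The larger one is meant; (213,290) is pink, so it's out.

I'll confirm this in a crop and measure.

```bash
cat > vis.py <<'E'
import cv2,numpy as np
HUE={"red":[(0,8),(172,180)],"blue":[(105,128)],"yellow":[(22,34)],"green":[(45,85)]}
def world(c):
    """per-pixel world points from depth"""
    v,u=np.indices(c["depth"].shape); d=c["depth"]
    K=c["intrinsics"]; P=np.stack([(u-K[0,2])/K[0,0]*d,(v-K[1,2])/K[1,1]*d,d],-1)
    return (P-c["t"])@c["R"]
def colour(c,name):
    h=cv2.cvtColor(c["pixels"],cv2.COLOR_BGR2HSV); 
    if name=="grey": return (h[...,1]<40)&(h[...,2]>60)
    return sum((h[...,0]>=a)&(h[...,0]<=b) for a,b in HUE[name]).astype(bool)&(h[...,1]>110)&(h[...,2]>50)
def find(c,name,zlo,zhi,near,r=.07):
    """enclosing circle (x,y,r mm) of points of a colour in a height band near xy"""
    W=world(c); m=colour(c,name)&(W[...,2]>zlo)&(W[...,2]<zhi)&(np.hypot(W[...,0]-near[0],W[...,1]-near[1])<r)
    n,l,s,_=cv2.connectedComponentsWithStats(m.astype(np.uint8))
    if n<2: return None
    p=W[m][:,:2].astype(np.float32)
    (x,y),R=cv2.minEnclosingCircle(p*1000)
    return dict(xy=(round(x/1000,4),round(y/1000,4)),r=round(R,1),n=len(p),z=round(float(np.median(W[m][:,2])),4))
E
python3 - <<'E'
from vis import *
for n in("top","side"):
    c=dict(np.load(n+"0.npz")); W=world(c)
    if n=="top":
        P={k:W[v,u] for k,(u,v) in dict(red=(318,234),bigred=(333,180),blue=(203,236),smallblue=(248,253),pink=(213,290),grey=(269,159),cup=(431,226),jar=(371,155),block=(480,155),hamm=(170,107),hend=(168,188)).items()}
        for k,p in P.items(): print(k,p.round(3))
        cr=c["pixels"][140:310,180:460]; cv2.imwrite("pics/crop.png",cv2.resize(cr,None,fx=2.8,fy=2.8,interpolation=cv2.INTER_CUBIC))
    print(n)
    for k,a in dict(red_stand=("red",.034,.05,P["red"],.04),bigred=("red",.03,.09,P["bigred"],.05),blue_stand=("blue",.034,.05,P["blue"],.04),smallblue=("blue",.015,.06,P["smallblue"],.03),
      red_mat=("red",0,.011,P["blue"],.06),blue_mat=("blue",0,.011,P["red"],.06),grey_mat=("grey",-.002,.012,P["grey"]),
      yel=("yellow",.045,.075,P["cup"]),grn=("green",.03,.05,P["cup"])).items(): print(k,find(c,*a))
E
```

```text
red [ 0.467 -0.001  0.043]
bigred [ 0.59  -0.034  0.057]
blue [0.46  0.263 0.044]
smallblue [0.421 0.162 0.028]
pink [0.338 0.237 0.041]
grey [0.648 0.12  0.002]
cup [ 0.488 -0.27   0.011]
jar [ 0.648 -0.121  0.059]
block [ 0.658 -0.387  0.02 ]
hamm [0.769 0.359 0.025]
hend [0.573 0.359 0.018]
top
red_stand {'xy': (0.4686, 0.0013), 'r': 27.3, 'n': 381, 'z': 0.0437}
bigred {'xy': (0.594, -0.0313), 'r': 38.3, 'n': 799, 'z': 0.0545}
blue_stand {'xy': (0.4609, 0.2654), 'r': 27.4, 'n': 376, 'z': 0.0436}
smallblue {'xy': (0.422, 0.1633), 'r': 19.4, 'n': 189, 'z': 0.028}
red_mat {'xy': (0.4604, 0.27), 'r': 42.8, 'n': 384, 'z': 0.0036}
blue_mat {'xy': (0.4655, -0.0012), 'r': 41.0, 'n': 383, 'z': 0.0037}
grey_mat {'xy': (0.6492, 0.1217), 'r': 41.1, 'n': 866, 'z': 0.0036}
yel {'xy': (0.4899, -0.2572), 'r': 28.7, 'n': 216, 'z': 0.0628}
grn {'xy': (0.4889, -0.2575), 'r': 39.4, 'n': 137, 'z': 0.0411}
side
red_stand {'xy': (0.4686, 0.0014), 'r': 28.6, 'n': 230, 'z': 0.0436}
bigred {'xy': (0.5929, -0.0315), 'r': 39.4, 'n': 459, 'z': 0.0538}
blue_stand {'xy': (0.4594, 0.2657), 'r': 27.8, 'n': 332, 'z': 0.0438}
smallblue {'xy': (0.421, 0.1649), 'r': 19.2, 'n': 160, 'z': 0.0277}
red_mat {'xy': (0.4619, 0.2682), 'r': 43.6, 'n': 391, 'z': 0.0039}
blue_mat {'xy': (0.4641, 0.0016), 'r': 41.2, 'n': 174, 'z': 0.0039}
grey_mat {'xy': (0.6496, 0.1222), 'r': 40.5, 'n': 427, 'z': 0.0039}
yel {'xy': (0.4889, -0.2551), 'r': 27.5, 'n': 11, 'z': 0.0569}
grn {'xy': (0.4895, -0.2564), 'r': 39.7, 'n': 77, 'z': 0.0369}
```

View pics/crop.png

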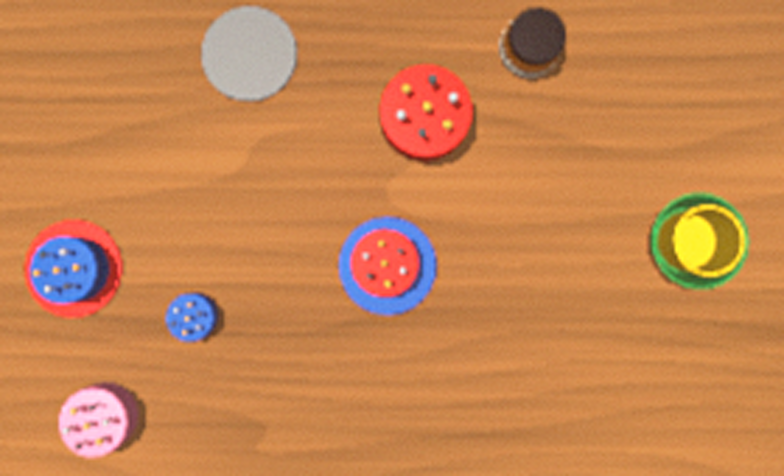

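The crop confirms it: the small red drum at crop (385,262) is on the blue mat, and the larger blue drum at (65,268) is on the red mat. Both cameras agree within about 2 mm. Next I'll move red to the grey mat.

```bash
cat > arm.py <<'E'
from plant import robot
import numpy as np
R=np.array([[-1.,0,0],[0,0,-1],[0,-1,0]])   # tool down, jaws along world y
UP=.16
MAT=dict(red=(.461,.269),blue=(.4648,.0002),grey=(.6494,.122))
def pick(xy,z,force=12,lift_v=.1):
    robot.grip(.092)
    robot.reach([*xy,UP],R)
    hit=robot.move_l([*xy,z],R,max_speed=.1,threshold=8)
    robot.grip(.03,force)
    o=robot.get_obs(); print("pick",hit,o["ee_pos"].round(4),"gap",round(o["finger_gap"],4))
    robot.move_l([*xy,z+.02],R,max_speed=.04); robot.move_l([*xy,UP],R,max_speed=lift_v)
    print("lifted gap",round(robot.get_obs()["finger_gap"],4))
def place(xy,z):
    robot.move_l([*xy,UP],R,max_speed=.15)
    robot.move_l([*xy,z+.012],R,max_speed=.1)
    hit=robot.move_l([*xy,z-.001],R,max_speed=.015,threshold=3)
    z1=robot.get_obs()["ee_pos"][2]
    robot.grip(.092); robot.dwell(.3)
    robot.move_l([*xy,UP],R,max_speed=.1)
    print("place",hit,round(z1,4),"t",robot.get_obs()["time_s"])
E
python3 - <<'E'
from arm import *
for n,(p,z) in dict(r=((.4686,.0013),.012),b=((.461,.269),.012),g=(MAT["grey"],.012),y=((.4894,-.2565),.046)).items():
    for zz in(z,UP): print(n,np.round(robot.inverse_kinematics([*p,zz],R),2))
pick((.4686,.0013),.012)
place(MAT["grey"],.012)
from vis import *
c=robot.capture("top"); s=robot.capture("side")
cv2.imwrite("pics/a.png",np.vstack([c["pixels"],s["pixels"]])[:, :])
for k in(c,s): print(find(k,"red",.034,.05,MAT["grey"],.05),find(k,"blue",0,.011,MAT["blue"],.06))
E
```

```text
r [-0.26  0.12  2.03 -0.    0.99  1.31]
r [-0.26 -0.1   1.92 -0.    1.31  1.31]
b [ 0.3   0.27  1.85 -0.    1.02  1.87]
b [ 0.3   0.08  1.75 -0.    1.31  1.87]
g [ 0.    0.56  1.47 -0.    1.12  1.57]
g [ 0.    0.4   1.37 -0.    1.37  1.57]
y [-0.7   0.26  1.79 -0.    1.09  0.87]
y [-0.7   0.13  1.7  -0.    1.32  0.87]
pick False [0.4686 0.0013 0.012 ] gap 0.0555
lifted gap 0.0558
place True 0.012 t 13.3417
{'xy': (0.6495, 0.1229), 'r': 27.9, 'n': 394, 'z': 0.0433} {'xy': (0.4654, -0.0016), 'r': 40.8, 'n': 885, 'z': 0.0037}
{'xy': (0.649, 0.1234), 'r': 28.5, 'n': 234, 'z': 0.0435} {'xy': (0.4651, -0.0016), 'r': 41.9, 'n': 443, 'z': 0.004}
```

```bash
sed -i 's/blue=(.4648,.0002)/blue=(.4652,-.0014)/' arm.py
python3 - <<'E'
from arm import *
from vis import *
pick((.4602,.2655),.012)
place(MAT["blue"],.012)
c=robot.capture("top"); s=robot.capture("side")
cv2.imwrite("pics/b.png",cv2.resize(np.vstack([c["pixels"][100:320],s["pixels"][50:330]]),None,fx=1.15,fy=1.15))
for k in(c,s): print(find(k,"blue",.034,.05,MAT["blue"],.05),find(k,"red",0,.011,MAT["red"],.06),find(k,"red",.034,.05,MAT["grey"],.05))
E
```

```text
pick False [0.4602 0.2655 0.012 ] gap 0.0555
lifted gap 0.0556
place True 0.012 t 25.7667
None {'xy': (0.4605, 0.2703), 'r': 42.8, 'n': 948, 'z': 0.0036} {'xy': (0.6495, 0.1229), 'r': 27.7, 'n': 407, 'z': 0.0434}
{'xy': (0.4643, 0.0023), 'r': 27.2, 'n': 175, 'z': 0.0435} {'xy': (0.4616, 0.2676), 'r': 43.7, 'n': 847, 'z': 0.0039} {'xy': (0.6491, 0.1248), 'r': 29.4, 'n': 226, 'z': 0.0436}
```

View pics/b.png

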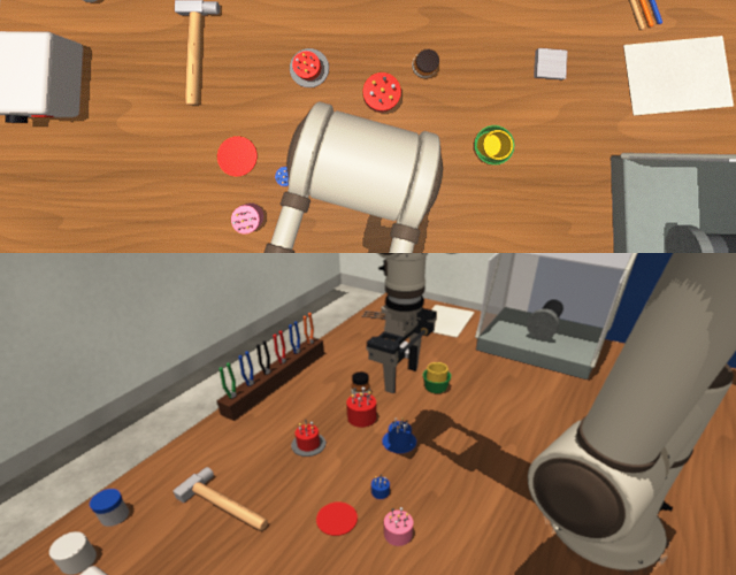

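The picture shows red on the grey mat at (308,65), blue on the blue mat at side (400,437), and the red mat empty at (237,156). Next is red to the red mat.

Run:
```python
from arm import *
from vis import *
pick((.6494,.123),.012)
place(MAT["red"],.012)
c=robot.capture("top"); s=robot.capture("side")
cv2.imwrite("pics/c.png",cv2.resize(np.vstack([c["pixels"][100:320],s["pixels"][50:330]]),None,fx=1.15,fy=1.15))
for k in(c,s): print(find(k,"red",.034,.05,MAT["red"],.05),find(k,"blue",.034,.05,MAT["blue"],.04),find(k,"blue",0,.011,MAT["blue"],.06),find(k,"yellow",.045,.075,(.4894,-.2565)),find(k,"grey",-.002,.012,MAT["grey"]))
```

```text
pick False [0.6494 0.1228 0.012 ] gap 0.0554
lifted gap 0.0558
place True 0.0119 t 37.95
{'xy': (0.4602, 0.2522), 'r': 20.8, 'n': 76, 'z': 0.0426} {'xy': (0.4659, 0.0001), 'r': 27.7, 'n': 403, 'z': 0.0438} {'xy': (0.4653, -0.0012), 'r': 41.0, 'n': 445, 'z': 0.0037} {'xy': (0.4903, -0.2566), 'r': 28.7, 'n': 217, 'z': 0.063} {'xy': (0.649, 0.1217), 'r': 41.0, 'n': 861, 'z': 0.0037}
{'xy': (0.4612, 0.2684), 'r': 28.6, 'n': 371, 'z': 0.0437} {'xy': (0.4628, 0.0018), 'r': 28.7, 'n': 193, 'z': 0.0437} {'xy': (0.465, 0.0015), 'r': 41.1, 'n': 215, 'z': 0.0042} {'xy': (0.4899, -0.2577), 'r': 28.0, 'n': 17, 'z': 0.0611} {'xy': (0.6465, 0.124), 'r': 39.1, 'n': 103, 'z': 0.004}
```

View pics/c.png

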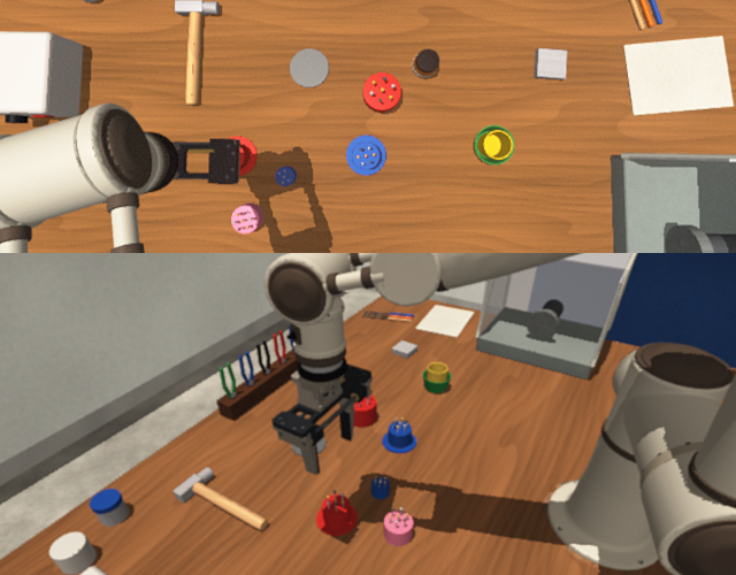

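Both stands are placed: blue at top (367,155), red at side (337,515). Now the yellow cup. I'll lift it 10 mm first to check that the green cup stays down.

Run:
```python
from arm import *
from vis import *
xy=(.4898,-.2568); z=.046
robot.reach([*xy,UP],R)
print(robot.move_l([*xy,z],R,max_speed=.08,threshold=5))
robot.grip(.04,6)
print("gap",robot.get_obs()["finger_gap"])
robot.move_l([*xy,z+.010],R,max_speed=.03)
s=robot.capture("side"); c=robot.capture("top")
cv2.imwrite("pics/d.png",np.hstack([cv2.resize(k["pixels"][a:a+100,b:b+100],(390,390)) for k,a,b in((s,110,330),(c,176,381))]))
for k in (s,c):
    W=world(k); m=colour(k,"green")&(np.hypot(W[...,0]-xy[0],W[...,1]-xy[1])<.05); print("green z max",np.percentile(W[m][:,2],[50,90,98]) if m.any() else None, find(k,"green",.03,.06,xy))
print(robot.get_obs()["finger_gap"],robot.get_obs()["time_s"])
```

```text
False
gap 0.03987266939249795
green z max [0.02496901 0.03949055 0.04188099] {'xy': (0.4883, -0.2555), 'r': 40.0, 'n': 79, 'z': 0.0359}
green z max [0.04104514 0.04328146 0.04332354] {'xy': (0.4533, -0.2521), 'r': 13.0, 'n': 7, 'z': 0.0415}
0.04010690144871052 43.0
```

View pics/d.png

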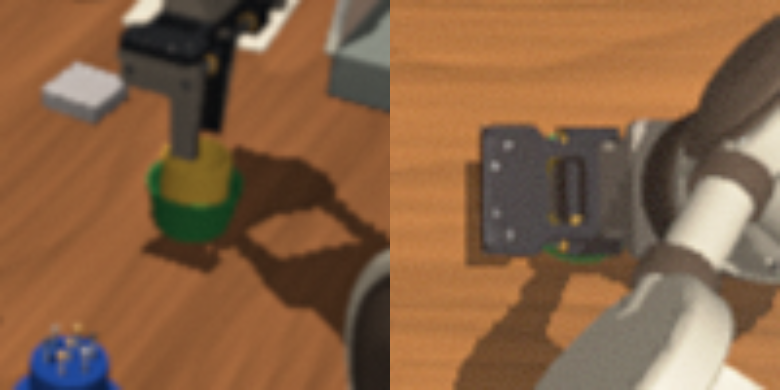

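The gap of 40 mm means the fingers closed to the commanded width without gripping a 57 mm rim. I'll check the state before moving further.

Run:
```python
from arm import *
from vis import *
o=robot.get_obs(); print(o["ee_pos"].round(4),o["finger_gap"],o["ft_force"].round(2))
s=robot.capture("side"); cv2.imwrite("pics/e.png",cv2.resize(s["pixels"][120:185,345:425],None,fx=9,fy=9,interpolation=cv2.INTER_CUBIC))
W=world(s); xy=(.4898,-.2568)
m=colour(s,"yellow")&(np.hypot(W[...,0]-xy[0],W[...,1]-xy[1])<.06); p=W[m]
print(len(p),p.min(0).round(3),p.max(0).round(3),np.percentile(p,[2,98],axis=0).round(3).tolist())
for v in range(130,168,3): 
    print(v,[tuple(W[v,u].round(3).tolist()) for u in(374,378,382,386)])
```

```text
[ 0.4897 -0.2567  0.0559] 0.04010690144871052 [ 0.07 -0.21  0.18]
52 [ 0.458 -0.295 -0.002] [ 0.527 -0.22   0.067] [[0.459, -0.295, -0.002], [0.527, -0.221, 0.064]]
130 [(0.477, -0.17, 0.181), (0.465, -0.17, 0.185), (0.497, -0.277, 0.124), (0.484, -0.277, 0.128)]
133 [(0.478, -0.174, 0.17), (0.465, -0.171, 0.175), (0.497, -0.28, 0.112), (0.483, -0.277, 0.117)]
136 [(0.497, -0.22, 0.131), (0.484, -0.219, 0.135), (0.496, -0.279, 0.102), (0.482, -0.278, 0.106)]
139 [(0.497, -0.222, 0.12), (0.485, -0.223, 0.123), (0.494, -0.277, 0.093), (0.482, -0.28, 0.095)]
142 [(0.497, -0.222, 0.109), (0.483, -0.221, 0.114), (0.493, -0.277, 0.082), (0.482, -0.283, 0.082)]
145 [(0.496, -0.223, 0.098), (0.484, -0.226, 0.101), (0.496, -0.287, 0.065), (0.524, -0.393, -0.0)]
148 [(0.495, -0.222, 0.089), (0.482, -0.223, 0.092), (0.493, -0.282, 0.057), (0.478, -0.277, 0.064)]
151 [(0.512, -0.263, 0.05), (0.485, -0.232, 0.076), (0.494, -0.287, 0.043), (0.478, -0.281, 0.051)]
154 [(0.497, -0.229, 0.062), (0.484, -0.231, 0.065), (0.471, -0.233, 0.069), (0.465, -0.25, 0.061)]
157 [(0.498, -0.234, 0.048), (0.482, -0.23, 0.056), (0.472, -0.236, 0.056), (0.463, -0.248, 0.051)]
160 [(0.497, -0.234, 0.037), (0.483, -0.234, 0.041), (0.473, -0.241, 0.041), (0.465, -0.255, 0.035)]
163 [(0.491, -0.223, 0.034), (0.478, -0.223, 0.038), (0.467, -0.23, 0.038), (0.458, -0.241, 0.035)]
166 [(0.49, -0.223, 0.023), (0.478, -0.226, 0.025), (0.469, -0.236, 0.023), (0.459, -0.244, 0.021)]
```

View pics/e.png

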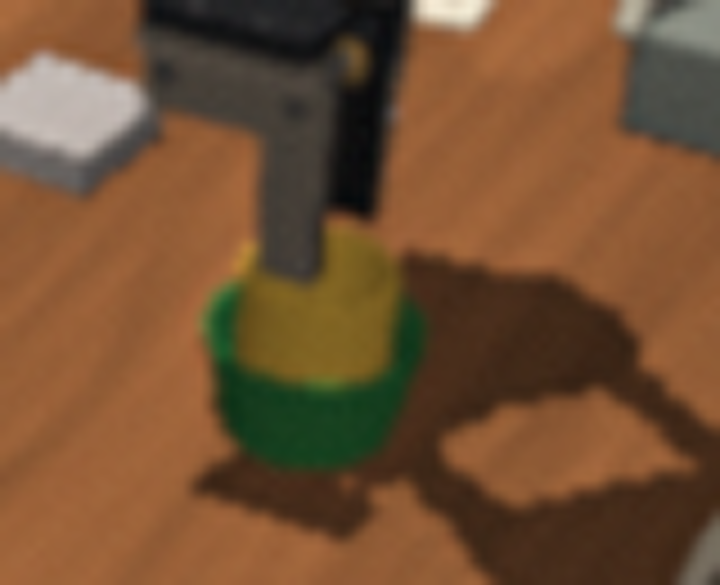

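The cup is still fully nested and untouched. The open finger tips sit about 17 mm above the nominal TCP and skimmed over the rim. I'll raise the arm and measure tip height at the gaps I need.

Run:
```python
from arm import *
from vis import *
xy=(.4898,-.2568)
robot.move_l([*xy,.13],R,max_speed=.1)
for g in(.04,.06,.092):
    robot.grip(g); s=robot.capture("side"); W=world(s); ez=robot.get_obs()["ee_pos"][2]
    for sgn in(1,-1):
        yf=xy[1]+sgn*(g/2+.007)
        m=(abs(W[...,0]-xy[0])<.012)&(abs(W[...,1]-yf)<.013)&(W[...,2]>.085)&(W[...,2]<.2)
        z=W[...,2][m]; print(g,sgn,m.sum(),"tip-tcp",(np.sort(z)[:4]-ez).round(4) if len(z) else None)
print(robot.get_obs()["time_s"])
```

```text
0.04 1 116 tip-tcp [0.0213 0.0214 0.0236 0.0237]
0.04 -1 98 tip-tcp [0.0217 0.022  0.0227 0.0233]
0.06 1 102 tip-tcp [0.0219 0.022  0.0225 0.0242]
0.06 -1 108 tip-tcp [0.022  0.0223 0.023  0.0232]
0.092 1 118 tip-tcp [0.0209 0.022  0.0226 0.0235]
0.092 -1 109 tip-tcp [0.0206 0.0219 0.0222 0.0222]
45.425
```

The tips are a constant ~20 mm above the reported TCP, so I'll grip with the TCP at 0.029. That puts the tips about 49 mm up, 7 mm over the green rim.

Run:
```python
from arm import *
from vis import *
xy=(.4898,-.2568); z=.029
print(robot.move_l([*xy,z],R,max_speed=.08,threshold=5))
robot.grip(.045,6)
print("gap",robot.get_obs()["finger_gap"])
robot.move_l([*xy,z+.010],R,max_speed=.03)
s=robot.capture("side")
cv2.imwrite("pics/f.png",cv2.resize(s["pixels"][120:185,345:425],None,fx=7,fy=7,interpolation=cv2.INTER_CUBIC))
W=world(s); m=colour(s,"green")&(np.hypot(W[...,0]-xy[0],W[...,1]-xy[1])<.05); print("green z",np.percentile(W[m][:,2],[50,90,98]).round(4), find(s,"green",.03,.06,xy))
print(robot.get_obs()["finger_gap"],robot.get_obs()["time_s"])
```

```text
False
gap 0.05737729622985908
green z [0.0262 0.0391 0.0417] {'xy': (0.4903, -0.2563), 'r': 39.5, 'n': 76, 'z': 0.0363}
0.05687844797213294 47.9833
```

View pics/f.png

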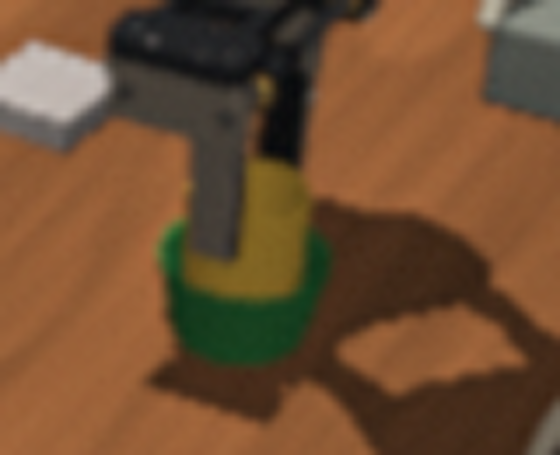

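The cup is gripped at a 57 mm gap, and the green rim is still at 42 mm. I'll lift it out and place it.

Run:
```python
from arm import *
from vis import *
xy=(.4898,-.2568)
robot.move_l([*xy,.09],R,max_speed=.06)
robot.move_l([*xy,UP],R,max_speed=.1)
print("gap",robot.get_obs()["finger_gap"])
place(MAT["grey"],.029)
robot.reach([.45,-.12,.25],R)
c=robot.capture("top"); s=robot.capture("side")
cv2.imwrite("pics/g.png",cv2.resize(np.vstack([c["pixels"][100:320],s["pixels"][50:330]]),None,fx=1.15,fy=1.15))
for k in(c,s):
  for n,a in dict(red=("red",.034,.05,MAT["red"],.05),blue=("blue",.034,.05,MAT["blue"],.04),yel=("yellow",.045,.075,MAT["grey"]),grn=("green",.03,.06,xy),rm=("red",0,.011,MAT["red"],.06)).items(): print(n,find(k,*a))
  W=world(k);m=colour(k,"yellow")&(np.hypot(*(W[...,:2]-MAT["grey"]).transpose(2,0,1))<.05); print("yel ztop",np.percentile(W[m][:,2],[2,98]).round(4))
print(robot.get_obs()["time_s"])
```

```text
gap 0.057016856169386995
place True 0.0289 t 57.2583
red {'xy': (0.4615, 0.2698), 'r': 28.1, 'n': 434, 'z': 0.0435}
blue {'xy': (0.466, 0.0001), 'r': 27.7, 'n': 403, 'z': 0.0437}
yel {'xy': (0.6486, 0.1227), 'r': 28.2, 'n': 183, 'z': 0.0634}
grn None
rm {'xy': (0.4605, 0.2701), 'r': 42.6, 'n': 410, 'z': 0.0037}
yel ztop [0.0043 0.0675]
red {'xy': (0.4605, 0.2693), 'r': 28.1, 'n': 368, 'z': 0.0438}
blue {'xy': (0.4644, 0.0012), 'r': 28.2, 'n': 196, 'z': 0.0437}
yel {'xy': (0.6458, 0.1241), 'r': 26.3, 'n': 13, 'z': 0.0647}
grn {'xy': (0.4889, -0.2568), 'r': 41.3, 'n': 155, 'z': 0.0368}
rm {'xy': (0.4641, 0.2618), 'r': 49.7, 'n': 401, 'z': 0.004}
yel ztop [0.0508 0.0667]
58.5917
```

View pics/g.png

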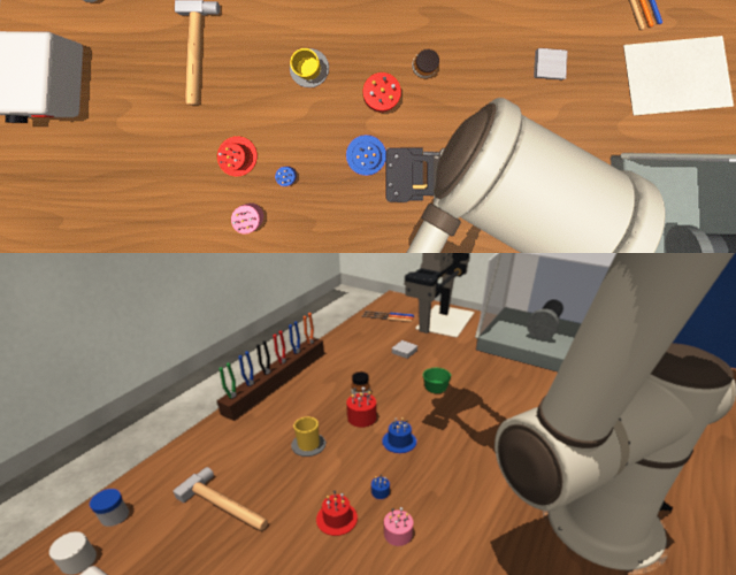

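The yellow cup is on the grey mat at side (308,437), red is on red at (337,513), blue is on blue at (400,435), and the green cup is upright at (436,380). The bystanders haven't moved, so I'll hand in.

Run:
```python
from plant import robot
robot.dwell(.3); robot.finish_job()
```

```text
the job is handed in; nothing more can be done
```

The stands are swapped and the yellow cup is on the grey mat; I handed the job in at about 59 s of the 112 s allowed. I parked red on the grey mat, moved blue to the blue mat, moved red to the red mat, then lifted the yellow cup out of the green one onto the grey mat.

**Last checks:**
- **Stands:** both are upright and within about 3 mm of their mat centres.
- **Yellow cup:** it is within about 1 mm of centre in the top view. The side view put it about 4 mm off, but from only 13 pixels. Its rim is at about 67 mm, as expected.
- **Green cup:** it is upright and within about 1 mm of its start, measured from the side view only because the arm hid it from the top camera.
- **Jar, hammer and block:** they look unmoved in the pictures; I did not measure them at the end.

**What went wrong or disagreed:**
- **First cup grasp missed:** the fingers closed just above the rim without disturbing it. Measured by camera, the finger tips sit about 20 mm above the reported TCP. I lowered the grasp by 17 mm and the second try held.
- **Side view of the red mat:** the final reading was poor (radius 49.7 mm instead of 42 mm), so I relied on the top view and earlier measurements.

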